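Gauge the gap of a sprung casting clamp

TASK

Unlock the spring-loaded casting clamp: draw its locking pin straight up out of the clevis, park it upright in the open notch of the bracket beside it, hanging by its collar, and let go of it. Then take the thickness gauge out of its block and slide its blade down into the middle of the V mouth between the two plates until both plates drag snugly on it and the line across the blade is level with the plates' top edges. Finish while holding: keep gripping the gauge, upright and still, at that depth; leave the bottle, the dishes and the beaker alone.

Things in the scene. Friction and masses are not known exactly. Their poses are not given: they have to be found in the camera images.
- clamp: Casting clamp, fixed: grey base 150 x 205 mm, top at z = 12 mm, on it two upright white plates face to face, sprung together along x on two guide rods (along x, at y = +-34 mm, 38 mm up) between end brackets at x = +-56 mm, 60 mm high. Origin on the bench under the middle of the gap; +x away from the robot, z up. Pin clevis at its +y end, parking bracket beyond that
- gap (a point): Middle of the V mouth at the level of the plates' top edges (clamp frame 0, 0, 75 mm; axes as the clamp). The plates are 90 mm wide (y), 12 mm thick (x), from 16 to 75 mm up; inner faces 1 mm apart at rest. Bevels, 6 mm out over the top 10 mm, make the mouth 13 mm wide at the top
- bore (a point): Middle of the pin's bore (9 mm wide) at the top of the clevis (clamp frame 0, 62, 75 mm; axes as the clamp). Three steel lugs, 25 x 26 mm, from 50 to 75 mm up: two of the front plate, one of the back plate between them. While the pin is in, the plates cannot part far enough for the blade
- notch (a point): Where the parked pin's axis belongs, at the top of the bracket's shelf (clamp frame 0, 108, 75 mm; axes as the clamp). Shelf 34 mm wide, 7 mm thick. The notch is 11 mm wide, open to -x (towards the robot) with a flared mouth 30 mm from this point; its closed end is 5.5 mm beyond to +x, the bracket's upright 14 mm beyond; below the shelf is free space
- lock_pin: Locking pin, upright: steel shaft 8 mm thick reaching 40 mm below the collar (last 4 mm tapered), collar 18 mm across and 5 mm thick, above it a black ribbed round grip 16 mm thick, 35 mm tall (top at z = 40 mm). Origin in the middle of the collar's underside, z up. About 60 g. At the start the collar lies on the top lug of the clevis
- gauge: Thickness gauge, upright in its block: steel blade 4 mm thick (x), 22 mm wide (y), from the tip (z = 0) to 50 mm, the lowest 10 mm tapered to 1.6 mm; black handle 14 mm thick (x), 28 mm wide (y), from z = 50 to 95 mm. Origin in the middle of the tip edge, z up. About 120 g. Pushing it between the freed plates takes about 5 to 15 N
- gauge_line (a point): Middle of the gauge on the level of the dark line across its blade, 35 mm above the tip
- gauge_handle (a point): Middle of the gauge's handle, 72.5 mm above the tip
- gauge_block: The gauge's storage block, fixed: grey, 56 x 64 mm, top 55 mm above the bench, on a dark foot 70 x 78 mm. Origin on the bench under its middle. The upright slot (6 x 24 mm, along y) holds the blade, tip 5 mm above the bench; the handle rests on the block's top
- front_plate (a joint): How far the front plate (nearer the robot) is pushed off its spacer washers along the clamp's -x, m: 0 at rest, at most 0.006. Its spring presses with 4 N at 0 and 1 N more for each mm
- back_plate (a joint): The same for the back plate, along the clamp's +x. With the gauge in, each plate stands about 1.5 mm off. The pair also floats up to 4 mm either way along x on its rods (0.5 N a mm), so it centres itself on the blade
- media_bottle: Bystander: round glass bottle with an orange cap, 86 mm across, 175 mm tall, beyond the gauge block; origin under its middle
- dish_stack: Bystander: stack of clear round dishes with tape, 97 mm across, 49 mm tall, left of the clamp; origin under its middle
- beaker: Bystander: small clear beaker, 46 mm across, 52 mm tall, to the right of the gauge block; origin under its middle

How it is judged:
On the way, in this order (a step that is already met when the one before it is completed fails the run):
1. the locking pin is drawn from the clevis and hangs by its collar in the parking notch, released (horizontal distance between lock_pin and notch below 0.006 m and z of lock_pin in the frame of notch between -0.003 and 0.003 m and angle between lock_pin's own z axis and vertical below 0.12 rad and contact force between the fingers and lock_pin below 0.1 N), for 0.2 s.
2. the gauge is lifted clear of its block (z of gauge in the frame of gauge_block above 0.06 m and contact force between the fingers and gauge above 1 N), for 0.1 s.
At the end, for the whole second after the job is handed in: Pin released, upright in the notch: axis within 6 mm, collar within 3 mm of the bracket's top. Gauge still gripped and still: line within 5 mm of the plates' top edges, within 15 mm of mid-width, upright and square within 0.1 rad; both plates pushed 0.7 mm apart each, blade pressed over 2 N (all of step 1 and contact force between the arm and lock_pin below 0.1 N and z of gauge_line in the frame of gap between -0.005 and 0.005 m and y of gauge_line in the frame of gap between -0.015 and 0.015 m and angle between the x axis of gauge and the x axis of clamp, either way round below 0.12 rad and angle between gauge's own z axis and vertical below 0.1 rad and value of joint each of front_plate, back_plate above 0.0007 m and contact force between gauge and clamp above 2 N and contact force between the fingers and gauge above 3 N and linear speed of gauge below 0.01 m/s); the arm keeps its last pose, push and grip.
It fails at once if a bystander is disturbed (moved over 20 mm) (distance of any of media_bottle, dish_stack, beaker from where it was at the start of the episode above 0.02 m).
It also fails if it takes over 58 s, if anything falls off the work surface, if the arm or the gripper's body presses on something with over 40 N, if the wrist force passes 120 N, or if a joint passes its speed limit or range.

ROBOT

A 7-joint arm with a two-finger parallel gripper is mounted at the origin on a cart in front of the work surface, level with it; the furniture and walls round the work are solid. World frame = base frame: x ahead of the robot, y to its left, z up, the work surface at z = 0. Lengths are in m, angles in rad, forces in N, time in s.
With the tool pointing down it reaches from about 0.4 to 0.85 m from the base axis. Payload 10.4 kg.
Tool frame: the origin (TCP) lies at the very end of the fingers, on their centre line; the grasp point (between the pads) lies r.tcp_to_grasp behind it (r.tcp_to_grasp is the distance from the TCP to the grasp point, in m); z points along the fingers, y is the line along which they close (so a half turn about z gives the same grasp; the last joint's range is limited). The gripper opens to 87 mm and grips with 3 to 60 N. Pads are 19 mm wide; open, the fingers measure 117 mm over their backs; the gripper's body (75 mm by 190 mm) begins 51 mm behind the grasp point.
Start: joints at [1.215, 0.332, -0.065, 1.46, 0.022, 1.35, -0.088], TCP at [0.204, -0.591, 0.186] pointing down, gripper open.
Joint ranges: [-2.6, 2.6], [-0.5, 2.12], [-1.47, 1.34], [0.16, 2.42], [-1.27, 4.41], [0.06, 2.06], [-2.6, 2.6]. Speed limits (rad/s): [2.22, 2.22, 2.79, 2.79, 3.14, 3.14, 3.14].

INTERFACE

Orientations are given as a unit quaternion [x, y, z, w].
In Python, from bench import monitor, cams, ticket, r gives the robot as it stands.
- The arm moves only by the shell command python3 -m crank 'ROWS' [OPENING] [FORCE]. ROWS is a JSON object whose one key "steps" holds a list of rows, each a list of 2 entries, a list of its own where there are three numbers: the shift along the world's x, y, z in units of 25 mm (1.0 is 25 mm), then the turn, a rotation vector about the world's x, y, z in units of 5 degrees (1.0 is 5 degrees). In form: {"steps": [[[x, y, z], [ax, ay, az]], ...]}. A call has 1 to 10 rows; each row shifts and turns the commanded pose from where the row before left it; what a row does not reach is not made up. A row lasts 1/12 s, in which the tool goes at most 41.7 mm and 7.16 degrees, less where a joint would pass 70% of its speed; a pose out of reach is approached as far as the arm can. A call is refused whole if a number of a shift passes 1 or a number of a turn 1, either way. A call with a gripper value outside its range is refused whole. OPENING is the finger opening in mm, from 0 to 87, set as the call begins (- or left out, the last holds). The fingers move at their own pace and stop on an object; FORCE is the grip in N (left out, the last holds). Time passes only in rows, so rows that do not move let the fingers close. It gives the time, the measured TCP pose, the force, the opening and the grip force at its end, in the units of the state.
- monitor.read_state(): the state, without advancing time (a new reading comes with each control period).
- cams.camera(name): name is "scene" or "top" or "wrist"; returns a dict with "pixels" (384x512x3 uint8, blue, green, red), "z_map" (384x512 float32, m along the optical axis (not along the pixel's ray), 0 where there is no reading), "vfov" (degrees; the focal length in pixels is half the picture's height over the tangent of half this angle, whatever the lens; pixels are square), "cx", "cy" (the principal point, pixels), "T" (4x4, takes a point from camera to world coordinates). Camera axes: x right, y up, looking along -z (the intrinsics and any distortion apply to the point x, -y, -z); pixel columns grow to the right and rows downward; lengths in m; the calibration is good to about 2 mm. The wrist camera is an equidistant fisheye: a pixel r from the principal point sees the ray r / f radians off the axis. A picture is of the moment at which its call begins.
- ticket.close_job(): hands the job in; it is judged then, once.
The state is a dict: "time": time; "joint_positions": joint angles; "joint_vel": joint speeds; "joint_torque": joint torques, N m; "ee_pos": TCP position; "eef_rot": TCP orientation; "ft_force": force on the tool from outside, world axes, zero at the start; "torque": the same for the moment, N m; "width": finger opening in m; "grip_force": force on a finger pad.
Only numpy, scipy, OpenCV 4.12 (cv2) and the standard library are available. Lean on these libraries where they do the work, as an engineer would, in place of code of your own. Each camera call takes 0.05 s, during which the arm holds its last target. There are 200 camera calls.

## Working session

There is one attempt and no reset: what is moved stays moved. The work goes in short steps, Python scripts to look and compute and a shell command to move; the robot and the scene stay as the last step left them, time stands still between calls to the robot, and variables do not carry over. Pictures are saved under pics/ and viewed, at most 14 in all, crops included, and the job is handed in when it is done.

```bash
ls; mkdir -p pics
python3 - <<'E'
from bench import monitor,cams,r
import cv2,numpy as np
print(monitor.read_state(), r.tcp_to_grasp)
for n in("scene","top"):
    c=cams.camera(n); cv2.imwrite(f"pics/{n}0.png",c["pixels"]); np.savez(f"{n}0.npz",**c); print(n,c["vfov"],c["cx"],c["cy"],c["T"].round(4).tolist())
E
```

```text
pics
{'time': 0.0, 'joint_positions': array([ 1.21542165,  0.33286115, -0.06470501,  1.46092964,  0.02161397,
        1.34991627, -0.08851101]), 'joint_vel': array([-0.00079513,  0.00086527, -0.00115572,  0.00086174, -0.00063238,
       -0.00074535,  0.00037312]), 'joint_torque': array([-6.97111591e-04, -6.23248529e+01,  2.38300773e-02, -3.89888263e+01,
       -6.16456219e-02,  3.96915630e-02,  8.37962830e-05]), 'ee_pos': array([ 0.20401284, -0.59030027,  0.18536627]), 'eef_rot': array([ 9.86187832e-01,  1.65629278e-01, -1.55959716e-04, -6.91808471e-04]), 'ft_force': array([ 0.76465485, -1.01078495,  0.28017299]), 'torque': array([ 0.01935174, -0.02873366, -0.00698618]), 'grip_force': 0.0, 'width': 0.08678691754713756} 0.0187
scene 54.35223923930434 251.6113911079607 191.2521217544393 [[-0.7226, 0.4519, -0.5231, 0.0019], [-0.6912, -0.4665, 0.5519, 0.4908], [0.0054, 0.7604, 0.6495, 0.7313], [0.0, 0.0, 0.0, 1.0]]
top 51.68446604194536 261.84221391959596 197.74779484356878 [[-0.0093, 0.9845, -0.175, 0.3341], [-0.9999, -0.011, -0.0083, -0.063], [-0.0101, 0.1749, 0.9845, 1.1822], [0.0, 0.0, 0.0, 1.0]]
```

View pics/top0.png

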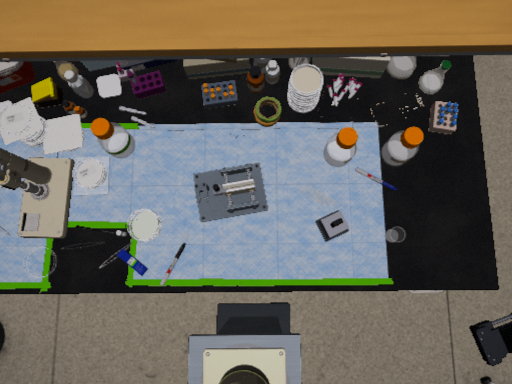

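View pics/scene0.png

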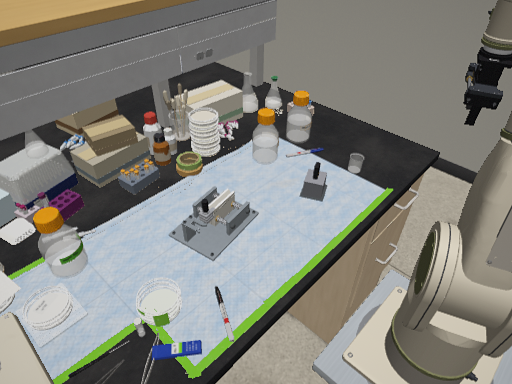

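The top view shows the clamp at about (231,192), its pin at about (215,188), and the gauge block at (332,226). The bottle is at (343,147), the beaker at (396,235) and the dishes at (145,224). The scene view shows the same layout, with the pin's black grip at (206,205) and the gauge handle at (317,170).

```bash
cat > h.py <<'E'
import numpy as np,cv2
def cloud(c,fish=False):
    h,w=c["z_map"].shape; f=h/2/np.tan(np.radians(float(c["vfov"]))/2)
    u,v=np.meshgrid(np.arange(w),np.arange(h)); x=(u-float(c["cx"]))/f; y=(v-float(c["cy"]))/f
    if fish:
        t=np.hypot(x,y)+1e-9; s=np.tan(np.minimum(t,1.5))/t; x,y=x*s,y*s
    z=c["z_map"]; T=c["T"]
    P=np.stack([x*z,-y*z,-z],-1)@T[:3,:3].T+T[:3,3]; P[z<=0]=np.nan
    return P
E
python3 - <<'E'
from h import *
c=dict(np.load("top0.npz")); P=cloud(c); g=c["pixels"].astype(int).mean(2)
print("bench z",np.nanmedian(P[205:215,280:300,2]))
def rep(n,u0,u1,v0,v1,m):
    s=np.zeros(g.shape,bool); s[v0:v1,u0:u1]=1; s&=m
    q=P[s]
    if len(q)<3: print(n,len(q)); return
    (cx,cy),(a,b),an=cv2.minAreaRect(q[:,:2].astype(np.float32))
    print(n,len(q),"rect",round(cx,4),round(cy,4),round(a,4),round(b,4),round(an,1),"med",np.nanmedian(q,0).round(4),"zmax",q[:,2].max().round(3))
z=P[...,2]
rep("base",185,275,155,228,(z>0.006)&(z<0.02))
rep("all",185,275,155,228,(z>0.006))
rep("plates",185,275,155,228,(z>0.055)&(g>150))
rep("lugs etc",185,275,155,228,(z>0.055)&(g<150)&(z<.085))
rep("pin",185,275,155,228,(z>0.1))
rep("blockfoot",305,360,200,250,(z>0.006))
rep("block",305,360,200,250,(z>0.045)&(z<0.065))
rep("handle",305,360,200,250,(z>0.08))
rep("bottle",320,365,120,170,(z>0.03))
rep("beaker",380,415,220,250,(z>0.02))
rep("dish",120,165,200,250,(z>0.02))
E
```

```text
bench z -6.746342237917702e-05
base 2091 rect 0.5678 0.0512 0.27 0.2115 86.5 med [0.5462 0.0601 0.0124] zmax 0.02
all 3336 rect 0.5678 0.0512 0.27 0.2115 86.5 med [0.5549 0.0417 0.0145] zmax 0.121
plates 154 rect 0.5689 0.0132 0.0246 0.0877 9.8 med [0.5703 0.0139 0.0748] zmax 0.081
lugs etc 639 rect 0.5618 0.0526 0.1223 0.1709 9.6 med [0.5591 0.0443 0.0685] zmax 0.082
pin 32 rect 0.5574 0.0753 0.0136 0.0135 48.7 med [0.5574 0.0742 0.1145] zmax 0.121
blockfoot 546 rect 0.4586 -0.2613 0.1225 0.1763 6.8 med [ 0.4551 -0.2535  0.0553] zmax 0.105
block 388 rect 0.4584 -0.2596 0.0561 0.0649 24.2 med [ 0.4559 -0.2572  0.0556] zmax 0.062
handle 55 rect 0.4575 -0.2591 0.0132 0.0266 25.6 med [ 0.4568 -0.2588  0.1003] zmax 0.105
bottle 960 rect 0.6717 -0.2792 0.0854 0.072 58.4 med [ 0.6619 -0.2724  0.1157] zmax 0.18
beaker 146 rect 0.4276 -0.436 0.0436 0.0425 88.8 med [ 0.4272 -0.4406  0.0395] zmax 0.055
dish 260 rect 0.4647 0.2979 0.1027 0.0947 74.2 med [0.454  0.3028 0.0388] zmax 0.055
```

```bash
python3 -m crank '{"steps":[[[0.5,0.95,0.1],[0,0,0]],[[0.5,0.95,0.1],[0,0,0]],[[0.5,0.95,0.1],[0,0,0]],[[0.5,0.95,0.1],[0,0,0]],[[0.5,0.95,0.1],[0,0,0]],[[0.5,0.95,0],[0,0,0]],[[0.5,0.95,0],[0,0,0]],[[0.5,0.95,0],[0,0,0]],[[0.5,0.95,0],[0,0,0]],[[0.5,0.95,0],[0,0,0]]]}' 87 20
```

```text
time: 0.93
ee_pos: [0.3294, -0.3518, 0.1984]
eef_rot: [0.986, 0.166, -0.0, -0.0]
ft_force: [1.2, 0.1, 0.7]
width: 0.087
grip_force: 0.0
```

```bash
python3 -m crank '{"steps":[[[0.5,0.95,0],[0,0,-0.2]],[[0.5,0.95,0],[0,0,-0.2]],[[0.5,0.95,0],[0,0,-0.2]],[[0.5,0.95,0],[0,0,-0.2]],[[0.5,0.95,0],[0,0,-0.2]],[[0.5,0.95,0],[0,0,-0.2]],[[0.5,0.95,0],[0,0,-0.2]],[[0.5,0.95,0],[0,0,-0.2]],[[0.5,0.95,0],[0,0,-0.2]],[[0.5,0.95,0],[0,0,0]]]}'
```

```text
time: 1.77
ee_pos: [0.4544, -0.1145, 0.1985]
eef_rot: [0.996, 0.087, -0.0, 0.0]
ft_force: [0.8, 0.1, -0.3]
width: 0.0871
grip_force: 0.0
```

```bash
python3 -m crank '{"steps":[[[0.5,0.95,0],[0,0,0]],[[0.5,0.95,0],[0,0,0]],[[0.5,0.95,0],[0,0,0]],[[0.5,0.95,0],[0,0,0]],[[0.5,0.95,0],[0,0,0]],[[0.5,0.95,0],[0,0,0]],[[0.5,0.95,0],[0,0,0]],[[0.5,0.95,0],[0,0,0]],[[0,0,0],[0,0,0]],[[0,0,0],[0,0,0]]]}'
python3 - <<'E'
from bench import cams
from h import *
c=cams.camera("wrist"); np.savez("w1.npz",**c); cv2.imwrite("pics/w1.png",c["pixels"])
P=cloud(c,True); z=P[...,2]; print(c["vfov"],c["T"].round(3).tolist())
near=(abs(P[...,0]-.557)<.03)&(abs(P[...,1]-.075)<.03)&(z>.105)&(z<.125)
q=P[near]; print(len(q)); print(cv2.minAreaRect(q[:,:2].astype(np.float32)),np.median(q,0), q.min(0),q.max(0)) if len(q) else 0
E
```

```text
time: 2.6
ee_pos: [0.554, 0.0759, 0.1981]
eef_rot: [0.996, 0.089, -0.001, -0.0]
ft_force: [0.2, -1.0, 0.4]
width: 0.0868
grip_force: 0.0
65.70646984690485 [[0.177, 0.944, 0.28, 0.632], [-0.984, 0.17, 0.049, 0.089], [-0.002, -0.284, 0.959, 0.396], [0.0, 0.0, 0.0, 1.0]]
207
((0.5617291331291199, 0.07295235991477966), (0.015160748735070229, 0.013855399563908577), 11.205886840820312) [0.56247896 0.07322394 0.11385112] [0.55388591 0.06573304 0.10503687] [0.56937444 0.08013836 0.11566958]
```

View pics/w1.png

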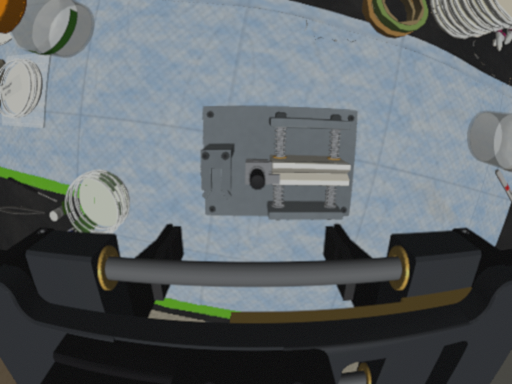

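The wrist view shows the clamp between the open fingers: pin at (257,178), plates at (312,172), parking bracket at (217,172) with the notch open downwards towards the robot. The grip is clear.

Run:
```python
from h import *
for n,zs in(("top0",(.112,.118)),("w1",(.112,.118)),("scene0",(.112,.118))):
    c=dict(np.load(n+".npz")); P=cloud(c,n=="w1"); z=P[...,2]; g=c["pixels"].astype(int).mean(2)
    m=(abs(P[...,0]-.557)<.03)&(abs(P[...,1]-.075)<.03)&(z>zs[0])&(z<zs[1]); q=P[m]
    print(n,len(q),((q.min(0)+q.max(0))/2).round(4),q.mean(0).round(4),(q.max(0)-q.min(0)).round(4))
    m=(abs(P[...,0]-.569)<.05)&(abs(P[...,1]-.013)<.07)&(z>.070)&(z<.08)&(g>150); q=P[m]
    print("  plates",len(q),cv2.minAreaRect(q[:,:2].astype(np.float32)))
    m=(abs(P[...,0]-.569)<.12)&(abs(P[...,1]-.05)<.14)&(z>.009)&(z<.015)&(P[...,0]>.45); q=P[m]
    print("  base",len(q),cv2.minAreaRect(q[:,:2].astype(np.float32)))
    m=(abs(P[...,0]-.55)<.04)&(abs(P[...,1]-.12)<.025)&(z>.06)&(z<.12); q=P[m]
    print("  bracket",len(q),cv2.minAreaRect(q[:,:2].astype(np.float32)),q[:,2].max())
```

```text
top0 15 [0.5565 0.076  0.1146] [0.557  0.0744 0.1146] [0.0089 0.0138 0.0051]
  plates 147 ((0.568992018699646, 0.012658737599849701), (0.024593781679868698, 0.08666966110467911), 9.765734672546387)
  base 1625 ((0.5633240342140198, 0.043795034289360046), (0.15037815272808075, 0.20473158359527588), 9.784546852111816)
  bracket 180 ((0.5491848587989807, 0.1199105903506279), (0.05520530045032501, 0.03386141359806061), 9.441911697387695) 0.08200098806178757
w1 179 [0.5616 0.0728 0.1139] [0.5616 0.073  0.114 ] [0.0155 0.0141 0.0035]
  plates 964 ((0.5718576312065125, 0.011405695229768753), (0.024946773424744606, 0.08922379463911057), 9.315345764160156)
  base 9309 ((0.5675724744796753, 0.041449517011642456), (0.1497097760438919, 0.2051701545715332), 9.785320281982422)
  bracket 1224 ((0.5526483058929443, 0.11782585084438324), (0.055998895317316055, 0.034784991294145584), 9.963642120361328) 0.07995396901419616
scene0 24 [0.5581 0.073  0.114 ] [0.5578 0.0731 0.1135] [0.014  0.0143 0.0039]
  plates 172 ((0.5667175650596619, 0.025248214602470398), (0.026517245918512344, 0.11808615922927856), 9.451229095458984)
  base 1427 ((0.5634203553199768, 0.04264908283948898), (0.15102510154247284, 0.20537984371185303), 9.266703605651855)
  bracket 229 ((0.5502433776855469, 0.11789068579673767), (0.056375257670879364, 0.03799524903297424), 8.629432678222656) 0.07964493800844463
```

```bash
python3 -m crank '{"steps":[[[0.21,-0.1,0],[0,0,-0.1]],[[0,0,-0.6],[0,0,0]],[[0,0,-0.6],[0,0,0]],[[0,0,-0.6],[0,0,0]],[[0,0,-0.6],[0,0,0]],[[0,0,-0.6],[0,0,0]],[[0,0,-0.6],[0,0,0]],[[0,0,-0.6],[0,0,0]],[[0,0,-0.36],[0,0,0]],[[0,0,0],[0,0,0]]]}' 45 20; python3 -m crank '{"steps":[[[0,0,0],[0,0,0]],[[0,0,0],[0,0,0]],[[0,0,0],[0,0,0]],[[0,0,0],[0,0,0]],[[0,0,0],[0,0,0]],[[0,0,0],[0,0,0]]]}' 0 25
```

```text
time: 3.48
ee_pos: [0.5584, 0.0701, 0.0829]
eef_rot: [0.997, 0.082, -0.001, 0.0]
ft_force: [-0.6, -0.1, -0.1]
width: 0.0456
grip_force: 0.0
time: 3.98
ee_pos: [0.5596, 0.0718, 0.085]
eef_rot: [0.997, 0.083, 0.0, 0.0]
ft_force: [0.6, 0.5, 0.6]
width: 0.013
grip_force: 0.0
```

```bash
python3 -m crank '{"steps":[[[0,0,0],[0,0,0]],[[0,0,0],[0,0,0]],[[0,0,0],[0,0,0]]]}'
python3 - <<'E'
from bench import cams
import cv2
c=cams.camera("wrist"); cv2.imwrite("pics/w2.png",cv2.resize(c["pixels"][120:300,130:390],None,fx=3,fy=3))
E
```

```text
time: 4.23
ee_pos: [0.5594, 0.0718, 0.0847]
eef_rot: [0.997, 0.083, 0.0, 0.0]
ft_force: [-0.5, -0.7, 0.2]
width: 0.0013
grip_force: 0.0
```

View pics/w2.png

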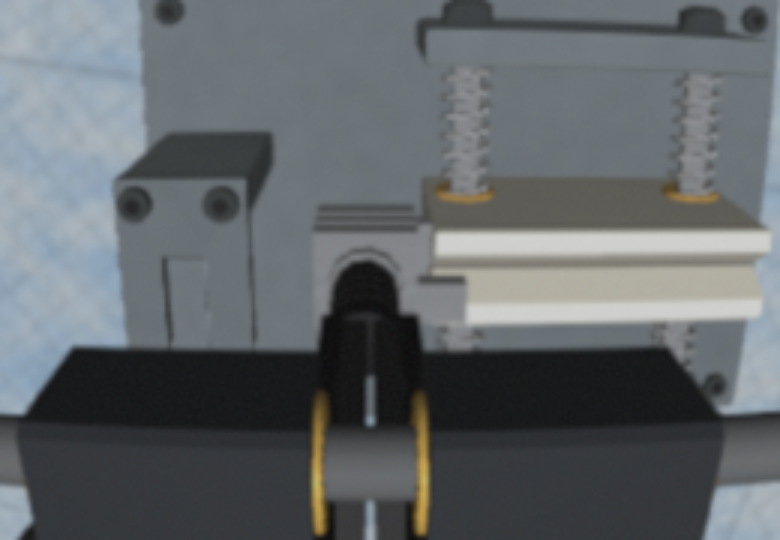

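The fingers closed fully at crop (370,340) and missed the pin, whose grip is at crop (365,290), ahead of them in +x. I'll check where the fingertips really are compared with the reported TCP.

Run:
```python
from bench import cams
from h import *
c=dict(np.load("w1.npz")); P=cloud(c,True)
for s in (np.s_[225:262,155:185],np.s_[225:262,322:350]):
    q=P[s].reshape(-1,3); q=q[(q[:,2]>.15)&(q[:,2]<.25)]; k=q[:,2]<q[:,2].min()+.006; print("w1 tip",len(q),q[:,2].min(),q[k].min(0),q[k].max(0))
for n in("scene","wrist"):
    c=cams.camera(n); np.savez(n+"2.npz",**c); P=cloud(c,n=="wrist"); z=P[...,2]
    if n=="scene": cv2.imwrite("pics/s2.png",cv2.resize(c["pixels"][110:260,130:330],None,fx=4,fy=4))
    for a,b in((.085,.09),(.09,.1),(.1,.11),(.11,.118),(.118,.14)):
        m=(abs(P[...,0]-.557)<.06)&(abs(P[...,1]-.075)<.04)&(z>a)&(z<b); q=P[m]
        if len(q): print(n,a,b,len(q),q.min(0).round(4),q.max(0).round(4))
```

```text
w1 tip 367 0.23365111542555095 [0.53802362 0.11669049 0.23365112] [0.55767104 0.12877839 0.23964057]
w1 tip 382 0.23296695729361483 [0.55327698 0.02590869 0.23296696] [0.57507322 0.03433834 0.23896023]
scene 0.085 0.09 10 [0.5518 0.0675 0.0851] [0.5617 0.0816 0.0895]
scene 0.09 0.1 19 [0.5502 0.0714 0.0902] [0.5602 0.082  0.0997]
scene 0.1 0.11 19 [0.5503 0.0704 0.1006] [0.56   0.0812 0.1094]
scene 0.11 0.118 16 [0.5508 0.0684 0.1102] [0.565  0.0805 0.1151]
scene 0.118 0.14 72 [0.5453 0.0605 0.1201] [0.567  0.0832 0.14  ]
wrist 0.085 0.09 54 [0.5619 0.0656 0.085 ] [0.5693 0.0805 0.0899]
wrist 0.09 0.1 118 [0.5614 0.0657 0.09  ] [0.5694 0.0807 0.1   ]
wrist 0.1 0.11 113 [0.5642 0.0661 0.1001] [0.5696 0.08   0.1099]
wrist 0.11 0.118 64 [0.5666 0.068  0.1102] [0.5691 0.0776 0.1151]
wrist 0.118 0.14 435 [0.5685 0.0645 0.1199] [0.5737 0.0821 0.1399]
```

View pics/s2.png

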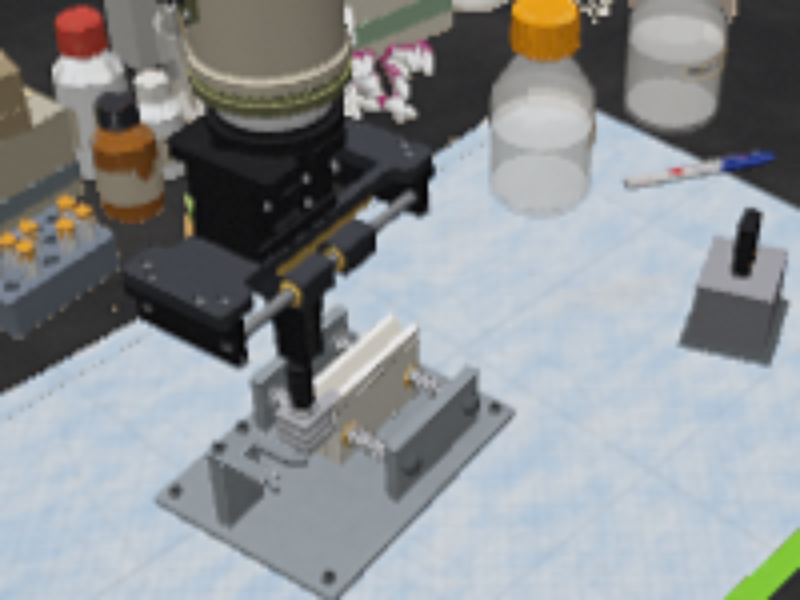

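The fingertips actually sit about 35 mm above the reported TCP in both wrist frames, and they closed just above the pin (tips about 0.120, pin top 0.115). Laterally they agree with the pin to about 2 mm. I'll open, go 36 mm lower and close again.

```bash
python3 -m crank '{"steps":[[[0,0,0],[0,0,0]],[[0,0,0],[0,0,0]],[[0,0,0],[0,0,0]],[[0,0,0],[0,0,0]],[[0,0,0],[0,0,0]],[[0,0,0],[0,0,0]],[[-0.06,0,0],[0,0,0]]]}' 45 25; python3 -m crank '{"steps":[[[0,0,-0.4],[0,0,0]],[[0,0,-0.4],[0,0,0]],[[0,0,-0.4],[0,0,0]],[[0,0,-0.2],[0,0,0]],[[0,0,0],[0,0,0]],[[0,0,0],[0,0,0]]]}'
```

```text
time: 4.97
ee_pos: [0.5581, 0.0718, 0.0847]
eef_rot: [0.997, 0.083, 0.0, 0.0]
ft_force: [-0.4, 0.3, 0.6]
width: 0.039
grip_force: 0.0
time: 5.47
ee_pos: [0.5576, 0.0719, 0.0491]
eef_rot: [0.997, 0.083, -0.0, -0.0]
ft_force: [-0.1, 0.1, 0.1]
width: 0.045
grip_force: 0.0
```

```bash
python3 -m crank '{"steps":[[[0,0,0],[0,0,0]],[[0,0,0],[0,0,0]],[[0,0,0],[0,0,0]],[[0,0,0],[0,0,0]],[[0,0,0],[0,0,0]],[[0,0,0],[0,0,0]],[[0,0,0],[0,0,0]]]}' 0 25
```

```text
time: 6.05
ee_pos: [0.558, 0.072, 0.0498]
eef_rot: [0.997, 0.083, 0.0, -0.0]
ft_force: [0.5, 1.6, 0.4]
width: 0.0153
grip_force: 25.0
```

```bash
python3 -m crank '{"steps":[[[0,0,0.2],[0,0,0]],[[0,0,0.2],[0,0,0]],[[0,0,0.2],[0,0,0]],[[0,0,0.2],[0,0,0]],[[0,0,0.2],[0,0,0]],[[0,0,0.25],[0,0,0]],[[0,0,0.25],[0,0,0]],[[0,0,0.25],[0,0,0]],[[0,0,0.25],[0,0,0]],[[0,0,0],[0,0,0]]]}'
python3 - <<'E'
from bench import cams
from h import *
c=cams.camera("scene"); np.savez("s3.npz",**c); cv2.imwrite("pics/s3.png",cv2.resize(c["pixels"][160:260,150:280],None,fx=6,fy=6))
E
```

```text
time: 6.88
ee_pos: [0.5588, 0.0718, 0.1013]
eef_rot: [0.997, 0.083, 0.001, 0.0]
ft_force: [0.8, 0.5, -1.1]
width: 0.0155
grip_force: 25.0
```

View pics/s3.png

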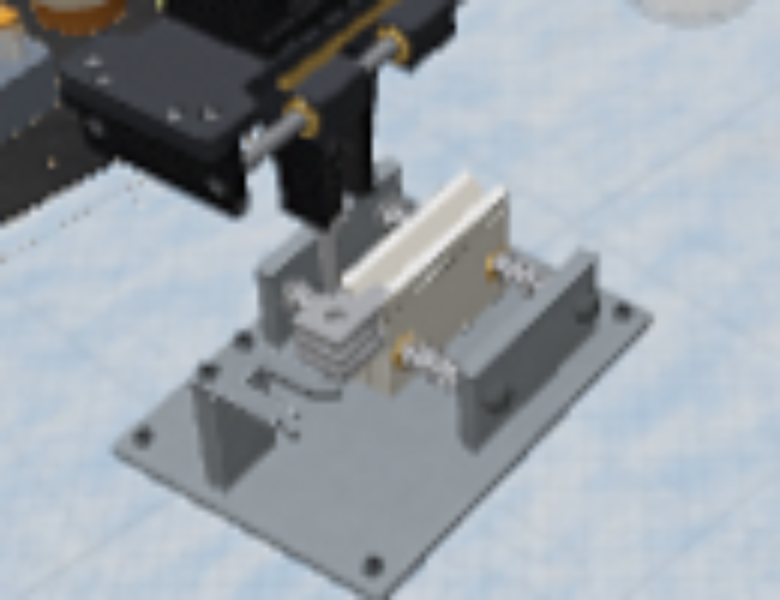

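The pin is out: the empty bore shows at crop (337,315) and the shaft hangs at (330,265). Next I carry it 46 mm along clamp +y, with a slight bias to -x, and lower it into the notch while watching the force.

```bash
python3 -m crank '{"steps":[[[-0.07,0.36,0],[0,0,0]],[[-0.07,0.36,0],[0,0,0]],[[-0.07,0.36,0],[0,0,0]],[[-0.08,0.36,0],[0,0,0]],[[-0.08,0.36,0],[0,0,0]],[[0,0,0],[0,0,0]],[[0,0,0],[0,0,0]],[[0,0,-0.2],[0,0,0]],[[0,0,-0.2],[0,0,0]],[[0,0,0],[0,0,0]]]}';  python3 - <<'E'
from bench import cams
from h import *
c=cams.camera("scene"); cv2.imwrite("pics/s4.png",cv2.resize(c["pixels"][170:260,150:270],None,fx=6,fy=6))
E
```

```text
time: 7.77
ee_pos: [0.5481, 0.1159, 0.0883]
eef_rot: [0.997, 0.083, -0.001, 0.0]
ft_force: [0.1, -1.8, -1.3]
width: 0.0148
grip_force: 25.0
```

View pics/s4.png

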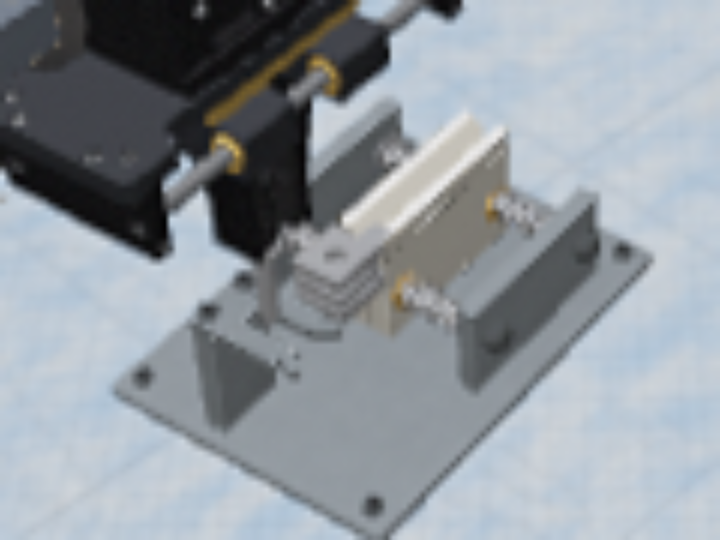

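Run:
```python
from bench import monitor
from h import *
print(monitor.read_state()["ee_pos"])
c=dict(np.load("scene0.npz")); T=c["T"]; f=192/np.tan(np.radians(float(c["vfov"]))/2)
ex=np.array([.9856,.1694,0]);ey=np.array([-.1694,.9856,0]);ez=np.array([0,0,1.])
P=cloud(c)
# scene-frame clamp origin from pin (0.558,0.073)
o=np.array([.558,.073,0])-ey*.062
for n,p in(("bore",(0,62,75)),("notch",(0,108,75)),("mouth",(-30,108,75)),("shelfcorner",(-29,91,75)),("sc2",(-29,125,75)),("sc3",(27,125,75))):
    w=o+(p[0]*ex+p[1]*ey+p[2]*ez)/1000; q=T[:3,:3].T@(w-T[:3,3]); u=c["cx"]+f*q[0]/-q[2]; v=c["cy"]-f*q[1]/-q[2]; print(n,((u-150)*6).round(),((v-170)*6).round())
for v in range(215,242,2): print(v,[int(round(1000*P[v,u,2])) for u in range(180,206,2)])
```

```text
[0.54826808 0.11605464 0.08875183]
bore 334.0 253.0
notch 262.0 317.0
mouth 319.0 347.0
shelfcorner 344.0 321.0
sc2 290.0 371.0
sc3 185.0 315.0
215 [-1, -1, -3, -2, 1, 80, 10, 21, 22, 14, 69, 73, 75]
217 [-4, -1, -2, 0, 77, 78, 74, 75, 15, 11, 65, 66, 70]
219 [-3, -1, -1, 75, 75, 74, 75, 75, 74, 74, 55, 58, 63]
221 [-1, -4, 79, 76, 74, 73, 74, 75, 76, 75, 73, 52, 54]
223 [1, 75, 76, 74, 72, 73, 69, 51, 71, 73, 74, 75, 67]
225 [12, 68, 72, 72, 75, 73, 73, 45, 11, 10, 71, 72, 72]
227 [11, 58, 65, 66, 72, 75, 75, 75, 73, 11, 9, 13, 12]
229 [12, 11, 56, 57, 50, 68, 72, 74, 72, 74, 12, 14, 10]
231 [11, 11, 46, 50, 45, 38, 33, 70, 70, 73, 11, 12, 10]
233 [12, 14, 41, 43, 37, 29, 26, 19, 11, 66, 12, 13, 10]
235 [12, 11, 31, 35, 31, 26, 20, 11, 11, 9, 12, 11, 10]
237 [11, 12, 22, 28, 25, 20, 12, 13, 10, 14, 10, 11, 11]
239 [13, 11, 14, 22, 17, 13, 8, 10, 12, 11, 12, 11, 10]
241 [10, 12, 10, 12, 10, 10, 12, 11, 10, 11, 11, 11, 12]
```

```bash
python3 -m crank '{"steps":[[[0,0.035,0],[0,0,0]],[[0,0,0],[0,0,0]],[[0,0,-0.1],[0,0,0]],[[0,0,-0.1],[0,0,0]],[[0,0,-0.1],[0,0,0]],[[0,0,-0.1],[0,0,0]],[[0,0,0],[0,0,0]]]}'
```

```text
time: 8.4
ee_pos: [0.5483, 0.1175, 0.079]
eef_rot: [0.997, 0.083, -0.0, 0.0]
ft_force: [-0.7, -0.8, -0.6]
width: 0.0153
grip_force: 25.0
```

```bash
python3 -m crank '{"steps":[[[0,0,-0.2],[0,0,0]],[[0,0,-0.2],[0,0,0]],[[0,0,-0.2],[0,0,0]],[[0,0,-0.2],[0,0,0]],[[0,0,-0.2],[0,0,0]],[[0,0,-0.08],[0,0,0]],[[0,0,0],[0,0,0]],[[0,0,0],[0,0,0]]]}'
```

```text
time: 9.07
ee_pos: [0.5487, 0.1177, 0.0526]
eef_rot: [0.997, 0.083, -0.0, -0.0]
ft_force: [-0.3, -0.3, -0.3]
width: 0.015
grip_force: 25.0
```

```bash
python3 -m crank '{"steps":[[[0,0,-0.05],[0,0,0]],[[0,0,-0.05],[0,0,0]],[[0,0,0],[0,0,0]],[[0,0,0],[0,0,0]]]}'
```

```text
time: 9.4
ee_pos: [0.5487, 0.1176, 0.0502]
eef_rot: [0.997, 0.083, 0.0, 0.0]
ft_force: [-0.3, 0.4, -1.1]
width: 0.0153
grip_force: 25.0
```

Open to 45 mm, then rise straight up and look.

```bash
python3 -m crank '{"steps":[[[0,0,0],[0,0,0]],[[0,0,0],[0,0,0]],[[0,0,0],[0,0,0]],[[0,0,0],[0,0,0]],[[0,0,0],[0,0,0]],[[0,0,0],[0,0,0]]]}' 45 25; python3 -m crank '{"steps":[[[0,0,0.3],[0,0,0]],[[0,0,0.5],[0,0,0]],[[0,0,0.8],[0,0,0]],[[0,0,1],[0,0,0]],[[0,0,1],[0,0,0]],[[0,0,0.4],[0,0,0]],[[0,0,0],[0,0,0]]]}';python3 - <<'E'
from bench import cams
from h import *
c=cams.camera("wrist"); P=cloud(c,True); z=P[...,2]; cv2.imwrite("pics/w5.png",cv2.resize(c["pixels"][100:280,130:390],None,fx=3,fy=3))
m=(abs(P[...,0]-.5527)<.03)&(abs(P[...,1]-.118)<.03)&(z>.105)&(z<.13); q=P[m]; 
if len(q): print(q.min(0),q.max(0),"exp notch in wrist frame approx",.5719-.1694*.108,.0114+.9856*.108)
E
```

```text
time: 9.9
ee_pos: [0.5487, 0.1176, 0.0502]
eef_rot: [0.997, 0.083, 0.0, 0.0]
ft_force: [-0.1, -1.1, 0.0]
width: 0.0427
grip_force: 0.0
time: 10.48
ee_pos: [0.5504, 0.1183, 0.1537]
eef_rot: [0.997, 0.083, 0.003, -0.0]
ft_force: [0.2, 0.2, -0.7]
width: 0.0447
grip_force: 0.0
[0.54517946 0.1104074  0.10506457] [0.56026055 0.12529169 0.11640916] exp notch in wrist frame approx 0.5536048 0.1178448
```

View pics/w5.png

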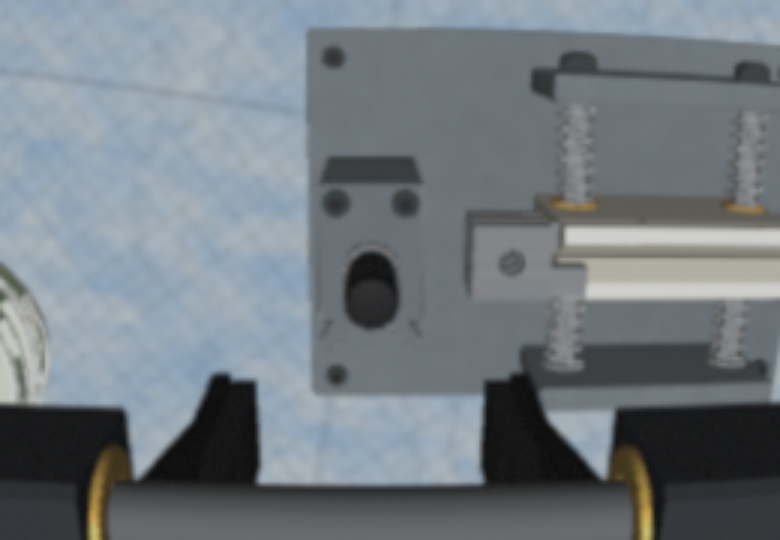

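The pin hangs upright in the notch at crop (371,290), with its top at z=0.115 and within about 1 mm of the target. Its bore at (512,262) is empty. Now I go to the gauge.

```bash
python3 -m crank '{"steps":[[[-0.23,-0.94,0],[0,0,0.31]],[[-0.23,-0.94,0],[0,0,0.31]],[[-0.23,-0.94,0],[0,0,0.31]],[[-0.23,-0.94,0],[0,0,0.31]],[[-0.23,-0.94,0],[0,0,0.31]],[[-0.23,-0.94,0],[0,0,0.31]],[[-0.23,-0.94,0],[0,0,0.31]],[[-0.23,-0.94,0],[0,0,0.31]],[[-0.23,-0.94,0],[0,0,0.31]],[[-0.23,-0.94,0],[0,0,0.31]]]}' 60 25;python3 -m crank '{"steps":[[[-0.23,-0.94,0],[0,0,0]],[[-0.23,-0.94,0],[0,0,0]],[[-0.23,-0.94,0],[0,0,0]],[[-0.23,-0.94,0],[0,0,0]],[[-0.23,-0.94,0],[0,0,0]],[[-0.23,-0.94,0],[0,0,0]],[[0,0,0],[0,0,0]],[[0,0,0],[0,0,0]]]}'
python3 - <<'E'
from bench import cams
from h import *
c=cams.camera("wrist"); P=cloud(c,True); z=P[...,2]
for n,a,b in(("block",.05,.06),("handle",.094,.107)):
    m=(abs(P[...,0]-.458)<.06)&(abs(P[...,1]+.26)<.06)&(z>a)&(z<b); q=P[m]; print(n,len(q),cv2.minAreaRect(q[:,:2].astype(np.float32)),np.median(q,0))
m=(abs(P[...,0]-.458)<.1)&(abs(P[...,1]+.26)<.08)&(z>.17)&(z<.215); q=P[m]; print("fingers",len(q), q.min(0),q.max(0)) if len(q) else 0
E
```

```text
time: 11.37
ee_pos: [0.4899, -0.1185, 0.1489]
eef_rot: [0.976, 0.218, -0.001, -0.0]
ft_force: [0.6, -0.3, 0.5]
width: 0.06
grip_force: 0.0
time: 12.03
ee_pos: [0.4554, -0.2592, 0.1487]
eef_rot: [0.976, 0.216, -0.001, -0.001]
ft_force: [0.2, 1.1, -0.0]
width: 0.0598
grip_force: 0.0
block 2652 ((0.461379736661911, -0.2621392011642456), (0.056787338107824326, 0.06353277713060379), 24.91847038269043) [ 0.46749847 -0.2584175   0.0542779 ]
handle 482 ((0.4616815447807312, -0.2619616389274597), (0.013616736978292465, 0.026563990861177444), 24.255136489868164) [ 0.46234146 -0.26154134  0.09884734]
fingers 1363 [ 0.43509671 -0.29194411  0.18324337] [ 0.48376406 -0.21814644  0.2149547 ]
```

```bash
python3 -m crank '{"steps":[[[0.1,-0.07,0],[0,0,0]],[[0,0,-0.6],[0,0,0]],[[0,0,-0.6],[0,0,0]],[[0,0,-0.6],[0,0,0]],[[0,0,-0.6],[0,0,0]],[[0,0,-0.6],[0,0,0]],[[0,0,-0.6],[0,0,0]],[[0,0,-0.5],[0,0,0]],[[0,0,-0.3],[0,0,0]],[[0,0,-0.19],[0,0,0]]]}' 60 25;python3 -m crank '{"steps":[[[0,0,0],[0,0,0]],[[0,0,0],[0,0,0]],[[0,0,0],[0,0,0]],[[0,0,0],[0,0,0]],[[0,0,0],[0,0,0]],[[0,0,0],[0,0,0]],[[0,0,0],[0,0,0]],[[0,0,0],[0,0,0]],[[0,0,0],[0,0,0]]]}' 0 50
```

```text
time: 12.92
ee_pos: [0.4591, -0.2593, 0.0344]
eef_rot: [0.976, 0.218, -0.0, -0.0]
ft_force: [-0.3, 0.2, 0.8]
width: 0.0603
grip_force: 0.0
time: 13.67
ee_pos: [0.4596, -0.2607, 0.0359]
eef_rot: [0.976, 0.217, 0.0, 0.001]
ft_force: [0.8, -2.3, 2.4]
width: 0.0275
grip_force: 49.9
```

```bash
python3 -m crank '{"steps":[[[0,0,0.2],[0,0,0]],[[0,0,0.3],[0,0,0]],[[0,0,0.4],[0,0,0]],[[0,0,0.5],[0,0,0]],[[0,0,0.5],[0,0,0]],[[0,0,0.5],[0,0,0]],[[0,0,0.5],[0,0,0]],[[0,0,0.5],[0,0,0]],[[0,0,0.4],[0,0,0]],[[0,0,0.2],[0,0,0]]]}'; python3 -m crank '{"steps":[[[0,0,0],[0,0,0]],[[0,0,0],[0,0,0]],[[0,0,0],[0,0,0]]]}'
python3 - <<'E'
from bench import cams
from h import *
c=cams.camera("scene"); np.savez("s6.npz",**c); P=cloud(c); cv2.imwrite("pics/s6.png",cv2.resize(c["pixels"][70:210,240:400],None,fx=5,fy=5,interpolation=2)[:600])
E
```

```text
time: 14.5
ee_pos: [0.4598, -0.2601, 0.1373]
eef_rot: [0.976, 0.217, 0.001, 0.001]
ft_force: [1.2, -0.0, -1.4]
width: 0.0276
grip_force: 49.9
time: 14.75
ee_pos: [0.4588, -0.2599, 0.1347]
eef_rot: [0.976, 0.217, -0.0, -0.0]
ft_force: [0.5, -0.2, -1.1]
width: 0.0274
grip_force: 49.9
```

View pics/s6.png

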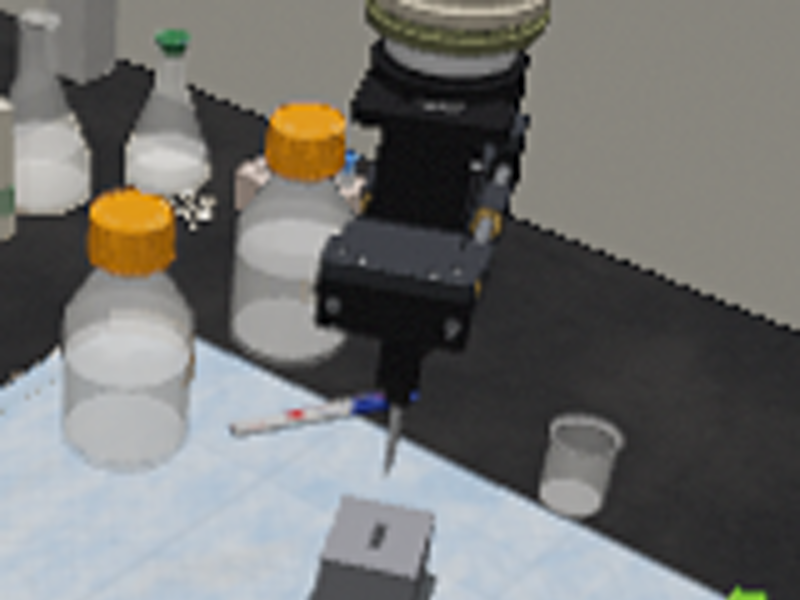

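The gauge is lifted clear: blade tip at crop (388,472), block slot empty at (378,537), bystanders untouched. Next I carry it to above the V mouth.

```bash
python3 -m crank '{"steps":[[[0.2,0.9,0],[0,0,-0.34]],[[0.2,0.9,0],[0,0,-0.34]],[[0.4,0.9,0],[0,0,-0.34]],[[0.4,0.9,0],[0,0,-0.34]],[[0.4,0.9,0],[0,0,-0.34]],[[0.4,0.9,0],[0,0,-0.34]],[[0.4,0.9,0],[0,0,-0.34]],[[0.4,0.9,0],[0,0,-0.34]],[[0.4,0.9,0],[0,0,-0.34]],[[0.4,0.9,0],[0,0,0]]]}'; python3 -m crank '{"steps":[[[0.4,0.9,0],[0,0,0]],[[0.42,0.96,0],[0,0,0]],[[0,0,0],[0,0,0]],[[0,0,0],[0,0,0]],[[0,0,0],[0,0,0]]]}'
python3 - <<'E'
from bench import cams
from h import *
ex=np.array([.9856,.1694]);ey=np.array([-.1694,.9856])
for n in("scene","wrist"):
    c=cams.camera(n); P=cloud(c,n=="wrist"); z=P[...,2]; g=c["pixels"].astype(int).mean(2)
    cv2.imwrite(f"pics/{n}7.png",cv2.resize(c["pixels"][140:260,150:310] if n=="scene" else c["pixels"][120:280,140:380],None,fx=4 if n=="scene" else 3,fy=4 if n=="scene" else 3))
    m=(abs(P[...,0]-.569)<.05)&(abs(P[...,1]-.013)<.07)&(z>.070)&(z<.078)&(g>150); q=P[m]; print(n,"plates",len(q),cv2.minAreaRect(q[:,:2].astype(np.float32)))
    for a,b in((.1,.112),(.112,.125),(.125,.135),(.135,.15),(.15,.165)):
        m=(abs(P[...,0]-.569)<.04)&(abs(P[...,1]-.012)<.04)&(z>a)&(z<b); q=P[m]
        if len(q): X=q[:,:2]@ex;Y=q[:,:2]@ey; print(n,a,len(q),"clampx",X.min().round(4),X.max().round(4),"y",Y.min().round(4),Y.max().round(4),"plates mid",(np.array([.5689,.0127])@ex).round(4),(np.array([.5689,.0127])@ey).round(4))
E
```

```text
time: 15.63
ee_pos: [0.5492, -0.034, 0.1348]
eef_rot: [0.996, 0.084, -0.0, -0.0]
ft_force: [-0.1, -1.2, -1.5]
width: 0.0272
grip_force: 49.9
time: 16.05
ee_pos: [0.5693, 0.0109, 0.1347]
eef_rot: [0.996, 0.085, -0.001, 0.0]
ft_force: [-1.0, -0.5, -1.6]
width: 0.0273
grip_force: 49.9
scene plates 214 ((0.5672380924224854, 0.025223836302757263), (0.026871822774410248, 0.11870501190423965), 9.589991569519043)
scene 0.1 14 clampx 0.5595 0.5622 y -0.0967 -0.074 plates mid 0.5629 -0.0839
scene 0.112 27 clampx 0.5585 0.5646 y -0.096 -0.0755 plates mid 0.5629 -0.0839
scene 0.125 21 clampx 0.5586 0.5641 y -0.0973 -0.0739 plates mid 0.5629 -0.0839
scene 0.135 29 clampx 0.5587 0.5635 y -0.0968 -0.0736 plates mid 0.5629 -0.0839
scene 0.15 31 clampx 0.5526 0.5658 y -0.0966 -0.0706 plates mid 0.5629 -0.0839
wrist plates 1628 ((0.5714119076728821, 0.011740397661924362), (0.025657739490270615, 0.08980085700750351), 9.549506187438965)
wrist 0.1 54 clampx 0.5642 0.5658 y -0.0981 -0.0772 plates mid 0.5629 -0.0839
wrist 0.112 155 clampx 0.5652 0.5663 y -0.098 -0.077 plates mid 0.5629 -0.0839
wrist 0.125 137 clampx 0.5651 0.5662 y -0.0979 -0.0768 plates mid 0.5629 -0.0839
wrist 0.135 141 clampx 0.565 0.5662 y -0.0979 -0.0769 plates mid 0.5629 -0.0839
wrist 0.15 214 clampx 0.5679 0.5713 y -0.1007 -0.0732 plates mid 0.5629 -0.0839
```

View pics/scene7.png

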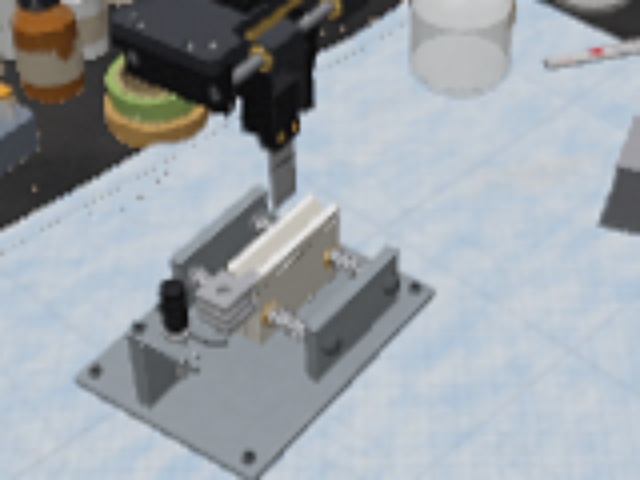

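The scene view shows the pin standing in the notch at crop (174,308) and the upright blade above the V mouth at (283,180). The wrist depth puts the blade within 1–2 mm of the mouth's centre, so I make a small correction and go down.

```bash
python3 -m crank '{"steps":[[[0.03,0.09,0],[0,0,0]],[[0,0,-0.3],[0,0,0]],[[0,0,-0.4],[0,0,0]],[[0,0,-0.4],[0,0,0]],[[0,0,-0.3],[0,0,0]],[[0,0,-0.1],[0,0,0]],[[0,0,-0.1],[0,0,0]],[[0,0,-0.1],[0,0,0]],[[0,0,0],[0,0,0]]]}' 0 60; python3 -m crank '{"steps":[[[0,0,-0.1],[0,0,0]],[[0,0,-0.1],[0,0,0]],[[0,0,-0.1],[0,0,0]],[[0,0,-0.1],[0,0,0]],[[0,0,0],[0,0,0]]]}'
```

```text
time: 16.9
ee_pos: [0.5708, 0.0137, 0.0931]
eef_rot: [0.996, 0.085, 0.0, 0.0]
ft_force: [-0.0, -0.6, -0.6]
width: 0.0274
grip_force: 59.9
time: 17.32
ee_pos: [0.5703, 0.0136, 0.0825]
eef_rot: [0.996, 0.085, -0.0, 0.0]
ft_force: [0.2, 0.4, 0.9]
width: 0.0273
grip_force: 59.9
```

```bash
python3 -m crank '{"steps":[[[0,0,-0.1],[0,0,0]],[[0,0,-0.1],[0,0,0]],[[0,0,-0.1],[0,0,0]],[[0,0,-0.1],[0,0,0]],[[0,0,-0.06],[0,0,0]],[[0,0,0],[0,0,0]],[[0,0,0],[0,0,0]],[[0,0,0],[0,0,0]],[[0,0,0],[0,0,0]]]}'
python3 - <<'E'
from bench import cams
from h import *
ex=np.array([.9856,.1694]);ey=np.array([-.1694,.9856])
c=cams.camera("wrist"); P=cloud(c,True); z=P[...,2]; g=c["pixels"].astype(int).mean(2); np.savez("w8.npz",**c)
cv2.imwrite("pics/w8.png",cv2.resize(c["pixels"][150:280,190:340],None,fx=4,fy=4))
m=(abs(P[...,0]-.569)<.07)&(abs(P[...,1]-.013)<.07)&(z>.070)&(z<.078)&(g>150); q=P[m]; print("plates y",(q[:,:2]@ey).min(),(q[:,:2]@ey).max(), "x",(q[:,:2]@ex).min(),(q[:,:2]@ex).max())
c=cams.camera("scene"); np.savez("s8.npz",**c); cv2.imwrite("pics/s8.png",cv2.resize(c["pixels"][150:230,180:280],None,fx=6,fy=6))
E
```

```text
time: 18.07
ee_pos: [0.5699, 0.0136, 0.0709]
eef_rot: [0.996, 0.085, -0.001, -0.0]
ft_force: [0.6, 0.7, -3.6]
width: 0.0275
grip_force: 59.9
plates y -0.13027273088523308 -0.03991736579127247 x 0.5510330129080171 0.579242364935654
```

View pics/w8.png

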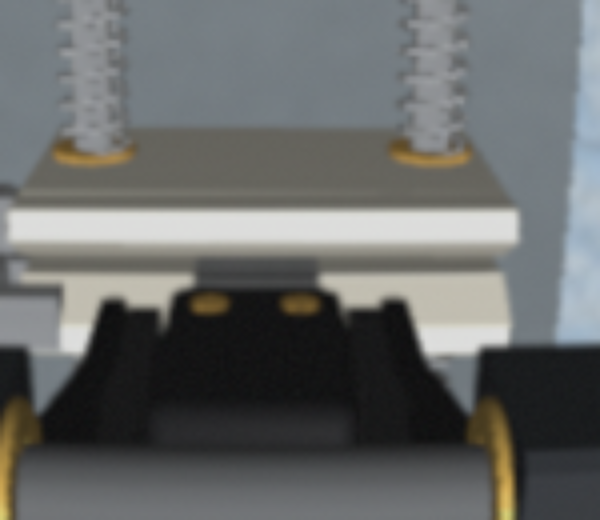

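The plates have opened from about 25.3 to 28.2 mm overall. The blade sits centred in the mouth, at crop x 195–318 between plate ends at 10–515. I'll check the depth against the handle's lower edge, which should be at z = 0.090.

Run:
```python
from bench import monitor
from h import *
ex=np.array([.9856,.1694,0])
print([monitor.read_state()[k] for k in("ee_pos","ft_force","grip_force")])
c=dict(np.load("w8.npz")); P=cloud(c,True); g=c["pixels"].mean(2)
for v in range(198,234): print(v,g[v,248:262].mean().round(),(P[v,254]@ex).round(4),P[v,254,2].round(4))
c=dict(np.load("s8.npz")); P=cloud(c); z=P[...,2]; ey=np.array([-.1694,.9856,0])
X=P@ex;Y=P@ey; m=(abs(Y+.085)<.009)&(abs(X-.5625)<.02)&(z>.07)&(z<.12); o=np.argsort(z[m]); print(np.c_[z[m],X[m],c["pixels"].mean(2)[m]][o][::2].round(4).tolist())
```

```text
[array([0.5699436 , 0.01352609, 0.07088872]), array([ 0.63705686,  0.44511891, -5.42849755]), 59.861362664960325]
198 110.0 0.5784 0.0628
199 100.0 0.5789 0.0666
200 96.0 0.579 0.0692
201 107.0 0.5792 0.072
202 159.0 0.5788 0.0732
203 213.0 0.5784 0.0742
204 221.0 0.5773 0.073
205 220.0 0.5771 0.0745
206 220.0 0.5762 0.074
207 220.0 0.5754 0.0739
208 220.0 0.5748 0.0742
209 216.0 0.5745 0.0755
210 196.0 0.5739 0.0759
211 165.0 0.5725 0.074
212 146.0 0.5702 0.0699
213 129.0 0.5682 0.0666
214 98.0 0.5667 0.0644
215 79.0 0.567 0.0673
216 76.0 0.567 0.0694
217 71.0 0.5673 0.0722
218 63.0 0.5671 0.0737
219 66.0 0.5666 0.0742
220 74.0 0.5666 0.0763
221 65.0 0.5666 0.078
222 39.0 0.5719 0.093
223 22.0 0.572 0.0949
224 24.0 0.572 0.0966
225 26.0 0.5719 0.0978
226 26.0 0.5718 0.0993
227 24.0 0.5719 0.1011
228 21.0 0.5719 0.1027
229 19.0 0.5723 0.1051
230 19.0 0.5714 0.1046
231 19.0 0.5719 0.1071
232 20.0 0.572 0.1088
233 19.0 0.572 0.1103
[[0.07, 0.562, 87.3333], [0.0719, 0.5492, 128.0], [0.0723, 0.5536, 239.3333], [0.0724, 0.5625, 92.0], [0.0727, 0.555, 237.3333], [0.0735, 0.5523, 236.3333], [0.0741, 0.5545, 216.3333], [0.0742, 0.572, 227.3333], [0.0743, 0.5478, 121.3333], [0.0749, 0.552, 238.0], [0.0757, 0.5488, 228.0], [0.0761, 0.5507, 234.3333], [0.0775, 0.5615, 89.6667], [0.0783, 0.5631, 96.0], [0.0809, 0.5614, 91.3333], [0.0824, 0.5623, 64.3333], [0.0835, 0.562, 61.6667], [0.0911, 0.5566, 106.6667], [0.0931, 0.5568, 25.0], [0.0947, 0.5566, 56.3333], [0.0968, 0.5564, 46.6667], [0.0978, 0.556, 37.6667], [0.0994, 0.5569, 70.6667], [0.1018, 0.5557, 15.0], [0.103, 0.5551, 71.6667], [0.1034, 0.5568, 14.6667], [0.1039, 0.5562, 16.3333], [0.1061, 0.5567, 17.6667], [0.1073, 0.5564, 16.6667], [0.1093, 0.5566, 17.3333], [0.1098, 0.5548, 14.3333], [0.11, 0.557, 15.0], [0.1126, 0.5572, 15.0], [0.1141, 0.5564, 14.6667], [0.1172, 0.5558, 18.6667], [0.1177, 0.5557, 17.6667], [0.1195, 0.5547, 19.0]]
```

View pics/s8.png

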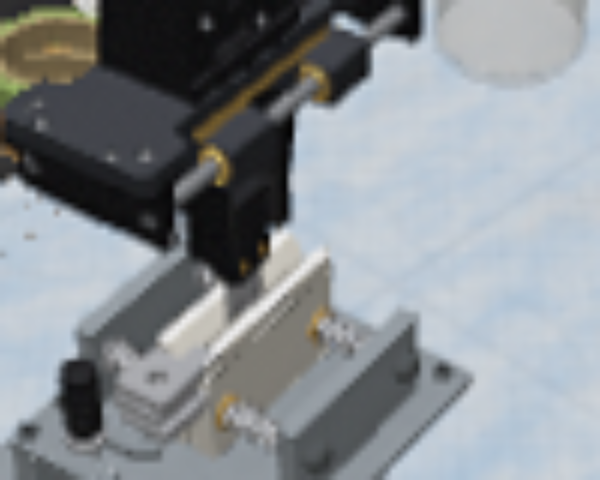

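The handle's lower edge reads about 0.091–0.092 and the dark line about 0.074–0.076, so the depth is right to about 1 mm. The pin is still standing in the notch. I make a small 0.75 mm trim and settle.

```bash
python3 -m crank '{"steps":[[[0,0,-0.03],[0,0,0]],[[0,0,0],[0,0,0]],[[0,0,0],[0,0,0]],[[0,0,0],[0,0,0]],[[0,0,0],[0,0,0]],[[0,0,0],[0,0,0]],[[0,0,0],[0,0,0]],[[0,0,0],[0,0,0]]]}' && python3 -c "
from bench import ticket; print(ticket.close_job())"
```

```text
time: 18.83
ee_pos: [0.5706, 0.0137, 0.0708]
eef_rot: [0.996, 0.085, 0.0, 0.0]
ft_force: [0.7, 0.1, 1.5]
width: 0.0275
grip_force: 59.9
the job is handed in; nothing more can be done
None
```

The job is handed in at 18.8 s: the pin is parked and released in the notch, and the gauge is still gripped in the mouth with its line within about 1–2 mm of the plates' top edges. No verdict came back; my first grasp on the pin closed just above it, because the fingertips sit about 35 mm above the reported TCP, and worked once I went lower.

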